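Light and wheels for the model car

TASK

Set up the desk for fitting the wheels to the model car on its work stand: turn and tilt the desk lamp's head so that its beam points straight at the middle of the car's roof, and add wheels to the parts dish until it holds exactly four, leaving the spare one lying on the desk. Do not shift the car or disturb the mouse, the watch and the screwdriver.

Things in the scene. Friction and masses are not known exactly. Their poses are not given: they have to be found in the camera images.
- car_roof (a point): The centre of the top of the roof of a white model saloon car, 1:20, 220 long, 90 wide, all four wheels off, sitting loose on a low aluminium-and-rubber work stand that moves as one with it (0.9 kg together). The roof (about 70 x 55 mm, level) is 107 mm above the desk. x of this point's axes is towards the car's nose, z up.
- lamp_pivot (a point): Desk lamp: middle of the head's tilt hinge, 240 mm above the desk, right above the middle of the round base (radius 80, 18 high, fixed). On a turntable on the base (radius 43, top at 33 mm) two thin upright tubes, 70 mm apart, 247 mm high, carry the head between them, with a round black knob (radius 13) outside each at the hinge; all this swivels with the head.
- lamp_lens (a point): Middle of the lens at the front of the lamp's head, a tube of radius 26 that runs from 40 mm behind the hinge to 73 mm in front of it. The x axis points out of the lens along the middle of the light beam (that line passes through lamp_pivot), y is the hinge axis, z points out of the top of the head.
- lamp_grip (a point): Point on the upright black rubber grip post on top of the lamp's head, near its front, for holding it. Post 14 mm in diameter, along the head's z; this point is 60 mm ahead of the hinge and 55 mm above the beam line, in the head's axes. Rubber from 38 to 72 mm above the beam line, tube top at 26. Held from its two sides (along y) it turns between the pads as the head tilts.
- lamp_swivel (a joint): Swivel of the lamp about the vertical line through lamp_pivot, rad, growing anticlockwise seen from above, free from -2.8 to 2.8; zero is the direction in which the base happens to face, so take the beam's heading from lamp_pivot to lamp_lens. Stays where it is left: friction 0.12 N m.
- lamp_tilt (a joint): Tilt of the lamp's head, rad: 0 = beam level, positive = lens down, -0.7 to 1.3. Stays where it is left: friction 0.13 N m.
- dish: Round shallow open steel parts dish, 0.5 kg, loose, outer radius 69 at the foot and 75 at the rim, 20 mm high, wall 3 mm, inner floor 4 mm above the desk; origin at the centre of its underside.
- wheel1: Model-car wheel, black rubber tyre on a five-spoke metal rim, 34 mm in diameter, 14 mm thick, about 18 g, lying flat (axis upright); origin at its centre, z along its axis. It lies in the dish at the start.
- wheel2: Model-car wheel, black rubber tyre on a five-spoke metal rim, 34 mm in diameter, 14 mm thick, about 18 g, lying flat (axis upright); origin at its centre, z along its axis. It lies on the desk at the start, one of four in a loose row.
- wheel3: Model-car wheel, black rubber tyre on a five-spoke metal rim, 34 mm in diameter, 14 mm thick, about 18 g, lying flat (axis upright); origin at its centre, z along its axis. It lies on the desk at the start, one of four in a loose row.
- wheel4: Model-car wheel, black rubber tyre on a five-spoke metal rim, 34 mm in diameter, 14 mm thick, about 18 g, lying flat (axis upright); origin at its centre, z along its axis. It lies on the desk at the start, one of four in a loose row.
- wheel5: Model-car wheel, black rubber tyre on a five-spoke metal rim, 34 mm in diameter, 14 mm thick, about 18 g, lying flat (axis upright); origin at its centre, z along its axis. It lies on the desk at the start, one of four in a loose row.
- mouse: Bystander: pale grey computer mouse, 112 x 64 x 39 mm, origin under its middle.
- watch: Bystander: steel wristwatch on a closed link bracelet, standing on its side, about 60 x 64 x 38 mm high, origin under its middle.
- screwdriver: Bystander: small screwdriver with a black handle, 150 mm long, lying on the desk, x along its length.

How it is judged:
At the end, for the whole second after the job is handed in: Four of the five wheels are in the dish (centres within 60 mm of its middle, under 45 mm above its underside), the fifth lies on the desk over 85 mm from its middle; the roof centre lies ahead of the lens within 40 mm of the beam line, sideways and up-down; lamp and wheels at rest ((((horizontal distance between wheel1 and dish above 0.085 m and height (world z) of wheel1 between 0 and 0.025 m) and (horizontal distance between wheel2 and dish below 0.06 m and z of wheel2 in the frame of dish below 0.045 m) and (horizontal distance between wheel3 and dish below 0.06 m and z of wheel3 in the frame of dish below 0.045 m) and (horizontal distance between wheel4 and dish below 0.06 m and z of wheel4 in the frame of dish below 0.045 m) and (horizontal distance between wheel5 and dish below 0.06 m and z of wheel5 in the frame of dish below 0.045 m)) or ((horizontal distance between wheel2 and dish above 0.085 m and height (world z) of wheel2 between 0 and 0.025 m) and (horizontal distance between wheel1 and dish below 0.06 m and z of wheel1 in the frame of dish below 0.045 m) and (horizontal distance between wheel3 and dish below 0.06 m and z of wheel3 in the frame of dish below 0.045 m) and (horizontal distance between wheel4 and dish below 0.06 m and z of wheel4 in the frame of dish below 0.045 m) and (horizontal distance between wheel5 and dish below 0.06 m and z of wheel5 in the frame of dish below 0.045 m)) or ((horizontal distance between wheel3 and dish above 0.085 m and height (world z) of wheel3 between 0 and 0.025 m) and (horizontal distance between wheel1 and dish below 0.06 m and z of wheel1 in the frame of dish below 0.045 m) and (horizontal distance between wheel2 and dish below 0.06 m and z of wheel2 in the frame of dish below 0.045 m) and (horizontal distance between wheel4 and dish below 0.06 m and z of wheel4 in the frame of dish below 0.045 m) and (horizontal distance between wheel5 and dish below 0.06 m and z of wheel5 in the frame of dish below 0.045 m)) or ((horizontal distance between wheel4 and dish above 0.085 m and height (world z) of wheel4 between 0 and 0.025 m) and (horizontal distance between wheel1 and dish below 0.06 m and z of wheel1 in the frame of dish below 0.045 m) and (horizontal distance between wheel2 and dish below 0.06 m and z of wheel2 in the frame of dish below 0.045 m) and (horizontal distance between wheel3 and dish below 0.06 m and z of wheel3 in the frame of dish below 0.045 m) and (horizontal distance between wheel5 and dish below 0.06 m and z of wheel5 in the frame of dish below 0.045 m)) or ((horizontal distance between wheel5 and dish above 0.085 m and height (world z) of wheel5 between 0 and 0.025 m) and (horizontal distance between wheel1 and dish below 0.06 m and z of wheel1 in the frame of dish below 0.045 m) and (horizontal distance between wheel2 and dish below 0.06 m and z of wheel2 in the frame of dish below 0.045 m) and (horizontal distance between wheel3 and dish below 0.06 m and z of wheel3 in the frame of dish below 0.045 m) and (horizontal distance between wheel4 and dish below 0.06 m and z of wheel4 in the frame of dish below 0.045 m))) and x of car_roof in the frame of lamp_lens above 0.05 m and y of car_roof in the frame of lamp_lens between -0.04 and 0.04 m and z of car_roof in the frame of lamp_lens between -0.04 and 0.04 m and velocity of joint lamp_swivel between -0.05 and 0.05 rad/s and velocity of joint lamp_tilt between -0.05 and 0.05 rad/s and linear speed of each of wheel1, wheel2, wheel3, wheel4, wheel5 below 0.03 m/s); the robot touches nothing.
It fails at once if The car on its stand is shifted by more than 20 mm (distance of car_roof from where it was at the start of the episode above 0.02 m).
It fails at once if The mouse, the watch or the screwdriver is moved by more than 30 mm (distance of any of mouse, watch, screwdriver from where it was at the start of the episode above 0.03 m).
It also fails if it takes over 72 s, if anything falls off the work surface, if the arm or the gripper's body presses on something with over 40 N, if the wrist force passes 120 N, or if a joint passes its speed limit or range.

ROBOT

A 7-joint arm with a two-finger parallel gripper is mounted at the origin on the work surface. World frame = base frame: x ahead of the robot, y to its left, z up, the work surface at z = 0. Lengths are in m, angles in rad, forces in N, time in s.
With the tool pointing down it reaches from about 0.425 to 0.825 m from the base axis. Payload 3.6 kg.
Tool frame: the origin (TCP) lies midway between the tips of the shut fingers; the grasp point (between the pads) lies 19 mm behind it; z points along the fingers, x is the direction in which the jaws open and shut, and the axes are right-handed (so a half turn about z gives the same grasp; the last joint's range is limited). The gripper opens to 85 mm and grips with 20 to 120 N. Pads are 22 mm wide; open, the fingers measure 114 mm over their backs; the gripper's body (76 mm by 85 mm) begins 54 mm behind the grasp point. The pads swing forward as they close: fully open they stand 13 mm farther back than shut.
Start: joints at [-1.169, 0.615, -0.013, 1.423, 0.008, 1.103, -0.04], TCP at [0.27, 0.591, 0.231] pointing down, gripper open.
Joint ranges: [-3.12, 3.12], [-0.3, 2.06], [-1.34, 1.32], [0.26, 2.42], [-1.36, 4.5], [0.01, 1.98], [-2.84, 2.84]. Speed limits (rad/s): [2.79, 2.79, 3.14, 3.14, 3.14, 3.14, 3.14].

INTERFACE

Orientations are given as a rotation vector (axis times angle).
In Python, from cell import ctrl, sensors, snapshot gives the robot as it stands. Calls block until the motion is done:
- ctrl.move_to(position, orientation): joint-space move of the TCP to a pose.
- ctrl.move_straight(position, frame=None, max_speed=0.15, f_stop=None): straight line of the TCP; frame=None keeps the orientation; max_speed is the mean speed in m/s. With f_stop (N) it stops when the force on the tool has changed by that much, and returns True; else False.
- ctrl.movej(angles): joint-space move.
- ctrl.open_gripper() and ctrl.grasp(squeeze=None): open the fingers fully, or close them until they stop; squeeze is the grip in N (None keeps the last).
- ctrl.dwell(seconds).
- ctrl.solve_ik(position, orientation): joint angles nearest the present ones, or None.
- sensors.get_obs(): the state.
- snapshot(name): name is "scene" or "top"; returns a dict with "image" (420x560x3 uint8, red, green, blue), "fx", "fy", "cx", "cy" (pixels), "T" (4x4, takes a point from camera to world coordinates). Camera axes: x right, y down, z forward; pixel columns grow to the right and rows downward; lengths in m; the calibration is good to about 2 mm. A picture is of the moment at which its call begins. There is no depth.
A pose or a line that the arm cannot do raises ctrl.IKError and nothing moves.
- ctrl.close_job(): hands the job in, once; it reports no verdict.
The state is a dict: "t": time; "joint_pos": joint angles; "dq": joint speeds; "effort": joint torques, N m; "position": TCP position; "tool_rot": TCP orientation; "ft_force": force on the tool from outside, world axes, zero at the start; "wrist_torque": the same for the moment, N m; "gripper_width": finger opening in m.
Only numpy, scipy, OpenCV 4.12 (cv2) and the standard library are available. Lean on these libraries where they do the work, as an engineer would, in place of code of your own. Each camera call takes 0.05 s, during which the arm holds its last target.

## Working session

There is one attempt and no reset: what is moved stays moved. The work goes in short steps, each a Python script; the robot and the scene stay as the last script left them, time stands still between calls to the robot, and variables do not carry over. Pictures are saved under pics/ and viewed, and the job is handed in when it is done.

```bash
ls; mkdir -p pics; python3 - <<'E'
from cell import ctrl,sensors,snapshot
import cv2,numpy as np
for n in("scene","top"):
    s=snapshot(n);cv2.imwrite(f"pics/{n}0.png",s["image"][:,:,::-1]);print(n,s["fx"],s["fy"],s["cx"],s["cy"]);print(np.round(s["T"],4).tolist())
o=sensors.get_obs();print(o["t"],o["position"],o["tool_rot"],o["gripper_width"])
E
```

```text
pics
scene 524.2497479603686 524.2497479603686 284.00509527810016 218.49261206773872
[[-0.2399, 0.6649, -0.7074, 1.4642], [0.9708, 0.1635, -0.1756, 0.2551], [-0.0011, -0.7288, -0.6847, 1.0971], [0.0, 0.0, 0.0, 1.0]]
top 414.5697320546112 414.5697320546112 280.03066652570544 204.82578644411612
[[-0.0152, -0.993, 0.1174, 0.4014], [-0.9999, 0.0147, -0.0052, 0.0347], [0.0034, -0.1175, -0.9931, 1.2259], [0.0, 0.0, 0.0, 1.0]]
0.1 [0.2693707  0.59080813 0.23024886] [ 2.64122007  1.69871315 -0.0030477 ] 0.08540033742673912
```

View pics/scene0.png

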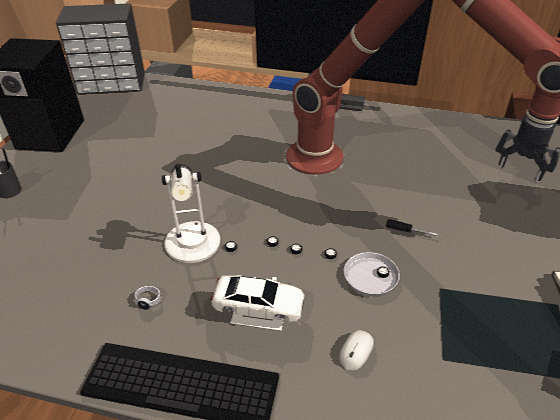

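View pics/top0.png

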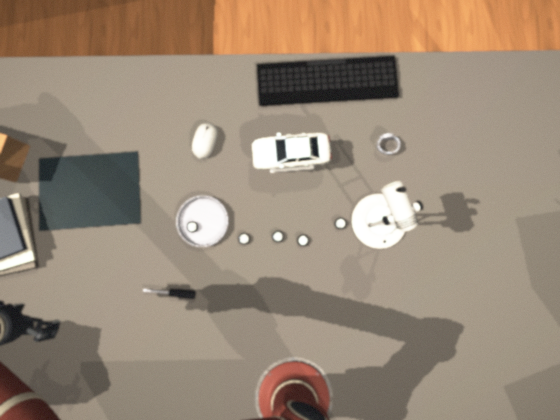

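```bash
cat > h.py <<'E'
import numpy as np,cv2
CAL={"scene":(524.2497,284.0051,218.4926),"top":(414.5697,280.0307,204.8258)}
def ray(s,u,v):
    T=s["T"];d=T[:3,:3]@np.array([(u-s["cx"])/s["fx"],(v-s["cy"])/s["fy"],1]);return T[:3,3],d
def onz(s,u,v,z):
    o,d=ray(s,u,v);return o+d*(z-o[2])/d[2]
def proj(s,p):
    T=s["T"];c=T[:3,:3].T@(np.asarray(p)-T[:3,3]);return np.array([s["fx"]*c[0]/c[2]+s["cx"],s["fy"]*c[1]/c[2]+s["cy"]])
def tri(s1,p1,s2,p2):
    o1,d1=ray(s1,*p1);o2,d2=ray(s2,*p2);d1/=np.linalg.norm(d1);d2/=np.linalg.norm(d2)
    t=np.linalg.lstsq(np.c_[d1,-d2],o2-o1,rcond=None)[0];a=o1+t[0]*d1;b=o2+t[1]*d2
    return (a+b)/2,np.linalg.norm(a-b)
E
python3 - <<'E'
from cell import snapshot
from h import *
s=snapshot("top");c=snapshot("scene")
import pickle;pickle.dump((s,c),open("s0.pkl","wb"))
g=cv2.cvtColor(s["image"],cv2.COLOR_RGB2GRAY)
gs=cv2.cvtColor(c["image"],cv2.COLOR_RGB2GRAY)
def blob(g,u,v,r,th):
    m=np.zeros_like(g);cv2.circle(m,(u,v),r,255,-1)
    b=((g<th)&(m>0)).astype(np.uint8)
    n,l,st,ce=cv2.connectedComponentsWithStats(b); i=1+np.argmax(st[1:,4])
    cs,_=cv2.findContours((l==i).astype(np.uint8),0,2);(x,y),rr=cv2.minEnclosingCircle(cs[0]);return (x,y),rr,st[i,4]
for a,b in [((244,239),(331,253)),((278,237),(296,249)),((303,240),(272,241)),((340,223),(231,246)),((193,227),(382,271))]:
    p,r,n=blob(g,*a,10,60);q,r2,n2=blob(gs,*b,12,60)
    print(np.round(p,1),round(r,1),n,np.round(onz(s,*p,0.012)[:2],4),"|",np.round(q,1),round(r2,1),np.round(onz(c,*q,0.01)[:2],4))
def save(n,im,x0,x1,y0,y1,f): cv2.imwrite(n,cv2.resize(im[y0:y1,x0:x1,::-1],None,fx=f,fy=f,interpolation=cv2.INTER_CUBIC))
save("pics/topc.png",s["image"],160,440,110,260,2.85)
save("pics/lampc.png",c["image"],150,310,150,330,3.3)
save("pics/lampt.png",s["image"],320,480,120,260,4)
E
```

```text
Traceback (most recent call last):
ValueError: attempt to get argmax of an empty sequence
```

```bash
cat >> h.py <<'E'
def blob(g,u,v,r,th):
    m=np.zeros_like(g);cv2.circle(m,(u,v),r,255,-1)
    b=((np.abs(g.astype(float)-np.median(g[m>0]))>th)&(m>0)).astype(np.uint8)
    n,l,st,ce=cv2.connectedComponentsWithStats(b); i=1+np.argmax(st[1:,4])
    cs,_=cv2.findContours((l==i).astype(np.uint8),0,2);(x,y),rr=cv2.minEnclosingCircle(cs[0]);return (x,y),rr,st[i,4]
def save(n,im,x0,x1,y0,y1,f): cv2.imwrite(n,cv2.resize(im[y0:y1,x0:x1,::-1],None,fx=f,fy=f,interpolation=cv2.INTER_CUBIC))
E
python3 - <<'E'
from h import *
import pickle;s,c=pickle.load(open("s0.pkl","rb"))
save("pics/topc.png",s["image"],160,440,110,260,2.85)
save("pics/lampc.png",c["image"],150,310,150,330,3.3)
save("pics/lampt.png",s["image"],320,480,120,260,4)
g=cv2.cvtColor(s["image"],cv2.COLOR_RGB2GRAY)
gs=cv2.cvtColor(c["image"],cv2.COLOR_RGB2GRAY)
print(g[230:248,236:253])
for a,b in [((244,239),(331,253)),((278,237),(296,249)),((303,240),(272,241)),((340,223),(231,246)),((193,227),(382,271))]:
    p,r,n=blob(g,*a,11,22);q,r2,n2=blob(gs,*b,13,22)
    print(np.round(p,1),round(r,1),n,np.round(onz(s,*p,0.012)[:2],4),"|",np.round(q,1),round(r2,1),np.round(onz(c,*q,0.01)[:2],4))
E
```

```text
[[160 160 155 155 151 150 151 153 153 154 161 163 161 164 162 165 162]
 [158 154 152 149 146 145 141 143 143 149 151 160 160 163 162 162 165]
 [158 153 149 145 141 135 131 126 126 132 138 144 151 155 158 158 163]
 [158 153 147 140 130 124 123 134 138 129 122 125 131 135 144 155 160]
 [156 148 138 128 132 152 180 202 207 189 149 115 109 114 128 143 153]
 [154 145 135 134 161 207 235 247 249 240 212 156 110 101 115 123 144]
 [153 141 131 153 199 237 250 254 254 252 240 205 142  95 103 117 130]
 [153 140 137 171 224 248 254 254 254 253 250 234 172 103  93 110 120]
 [153 140 133 174 229 250 254 255 255 254 253 243 186 112  94 107 119]
 [155 142 128 164 226 251 254 255 254 253 252 242 179 106  94 106 117]
 [158 145 130 159 226 250 253 254 253 252 248 230 165  99  94 110 122]
 [159 149 130 148 205 239 249 250 250 245 231 196 130  93 104 118 133]
 [160 153 140 136 161 193 221 231 229 212 178 139 105 104 116 134 148]
 [162 156 148 140 132 142 161 173 167 149 127 108 108 119 134 150 158]
 [159 157 153 146 137 133 133 130 129 124 128 129 138 147 151 159 159]
 [159 160 157 155 147 148 139 137 139 141 145 151 155 158 158 158 162]
 [160 161 158 155 158 152 152 151 153 151 155 156 160 160 164 163 162]
 [164 162 162 160 160 158 159 159 157 158 159 162 161 162 162 161 162]]
[245. 238.] 7.6 132 [0.4489 0.1322] | [328.3 254. ] 8.3 [0.4534 0.133 ]
[278.8 236. ] 7.5 134 [0.4533 0.0333] | [294.5 248.5] 7.9 [0.4553 0.0355]
[303.5 239.8] 7.6 137 [ 0.441  -0.0386] | [271.  241.5] 7.4 [ 0.4444 -0.0368]
[341.3 222.6] 7.7 137 [ 0.4899 -0.1506] | [227.7 245.3] 9.7 [ 0.489  -0.1537]
[193.5 226.9] 7.5 88 [0.4837 0.2828] | [382. 271.] 13.0 [0.4807 0.2871]
```

View pics/topc.png

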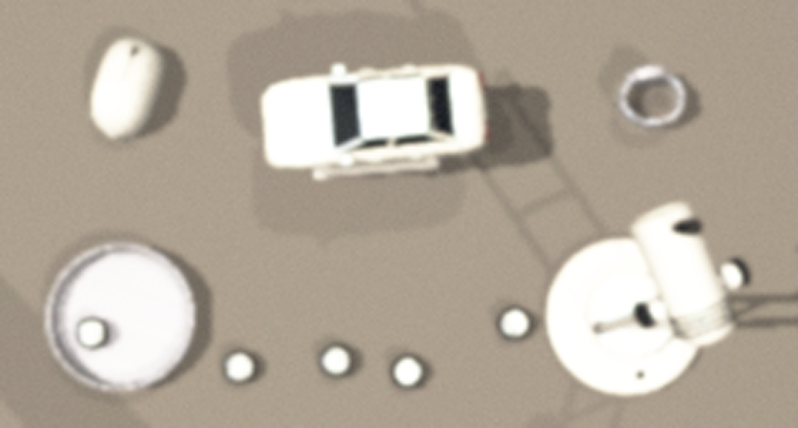

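View pics/lampc.png

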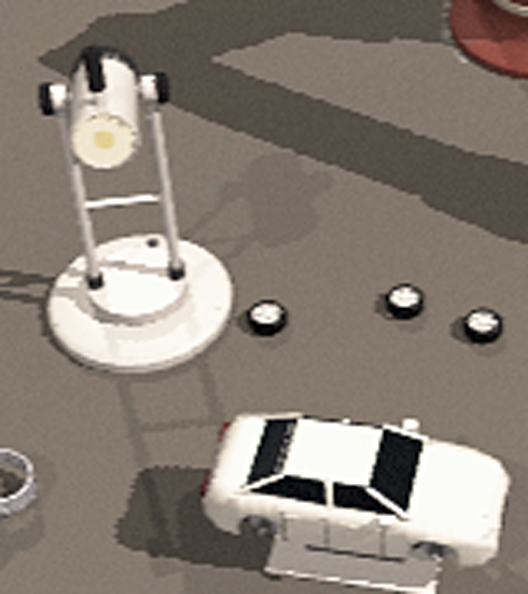

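View pics/lampt.png

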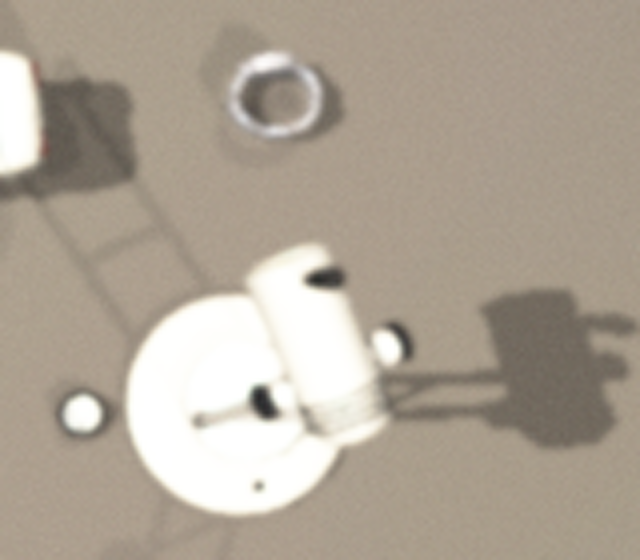

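```bash
cat > m.py <<'E'
from h import *
def hub(s,g,u,v,r,z,th=190):
    m=np.zeros_like(g);cv2.circle(m,(u,v),r,1,-1)
    ys,xs=np.nonzero((m>0)&(g>th));p=(xs.mean(),ys.mean());return p,len(xs),onz(s,*p,z)
def tg(s): return cv2.cvtColor(s["image"],cv2.COLOR_RGB2GRAY)
E
python3 - <<'E'
from m import *
import pickle;s,c=pickle.load(open("s0.pkl","rb"))
g=tg(s);gs=tg(c)
for a,b in [((244,239),(331,253)),((278,237),(296,249)),((303,240),(272,241)),((340,223),(231,246))]:
    p,n,x=hub(s,g,*a,8,.014,190);q,n2,y=hub(c,gs,*b,8,.014,150)
    print(np.round(p,1),n,np.round(x[:2],4),np.round(q,1),n2,np.round(y[:2],4))
# dish: rim pixels
m=np.zeros_like(g);cv2.circle(m,(202,221),32,1,-1)
hs=cv2.cvtColor(s["image"],cv2.COLOR_RGB2HSV)
print(hs[221,[205,215,172,165,160]],g[221,[205,215,172,165,160]])
b=((g>185)&(m>0)).astype(np.uint8)
cs,_=cv2.findContours(b,0,2);k=max(cs,key=cv2.contourArea);e=cv2.fitEllipse(cv2.convexHull(k));print("dish",e,onz(s,*e[0],.018))
# lamp base
m=np.zeros_like(g);cv2.circle(m,(380,220),33,1,-1)
kt=((418.3,205.8),(386,220));ks=((166.3,179.6),(197,176.8))
# crop view conv check
print("base top",onz(s,379.5,221,.018),"scene",onz(c,192.3,241,.018))
A=tri(s,kt[0],c,ks[0]);B=tri(s,kt[1],c,ks[1]);print(A,B,(A[0]+B[0])/2,np.linalg.norm(A[0]-B[0]))
# roof in top
save("pics/roof.png",s["image"],245,335,125,180,8)
save("pics/roofs.png",c["image"],205,310,265,335,7)
E
```

```text
[243.5 238.3] 61 [0.4481 0.1365] [330.  251.8] 40 [0.4474 0.1366]
[277.4 236.1] 60 [0.4531 0.0373] [295.5 247. ] 36 [0.4527 0.0378]
[302.6 240. ] 61 [ 0.4405 -0.0357] [272.1 239.6] 35 [ 0.4401 -0.0347]
[340.2 222.9] 63 [ 0.4889 -0.147 ] [230.1 244.5] 42 [ 0.4878 -0.1464]
[[ 10   3 252]
 [  0   2 252]
 [ 17  44 157]
 [ 18  48 154]
 [ 17  41 156]] [250 251 147 144 147]
dish ((204.16920471191406, 220.7930450439453), (45.6960334777832, 51.11979293823242), 6.665273189544678) [0.50060556 0.25054837 0.018     ]
base top [ 0.4923627  -0.26154382  0.018     ] scene [ 0.50406413 -0.25499236  0.018     ]
(array([ 0.50988365, -0.29846522,  0.24155715]), np.float64(0.005319177569303401)) (array([ 0.47793886, -0.22322399,  0.23938009]), np.float64(0.000691469506293846)) [ 0.49391126 -0.2608446   0.24046862] 0.08177072860716117
```

View pics/roof.png

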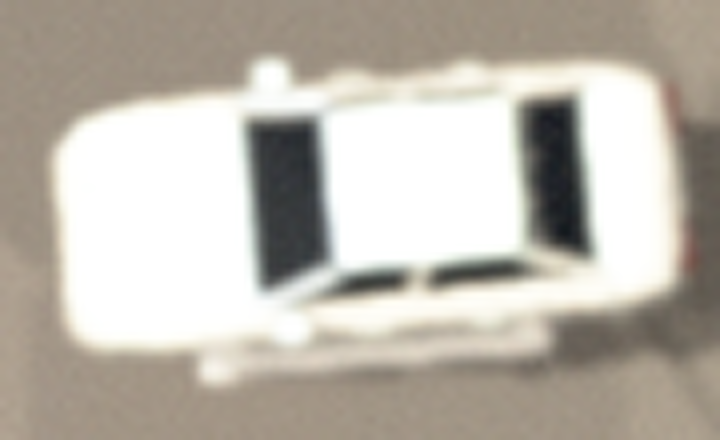

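View pics/roofs.png

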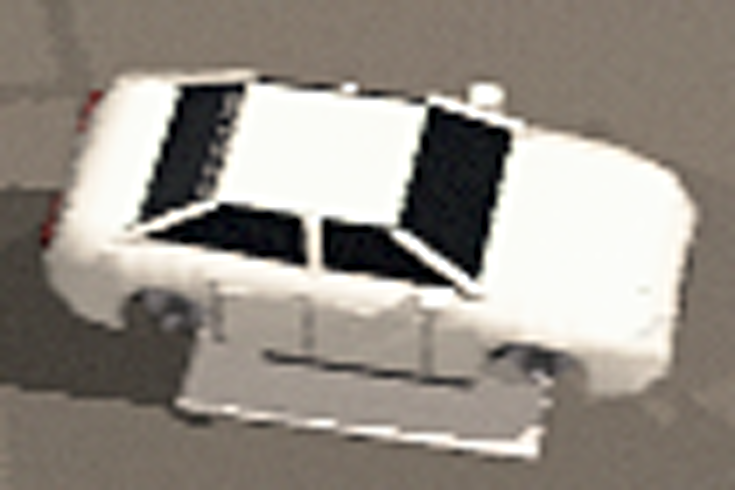

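```bash
python3 - <<'E'
from m import *
import pickle;s,c=pickle.load(open("s0.pkl","rb"))
r=tri(s,(298.25,147.5),c,(251.5,286.8));print(r, onz(s,298.25,147.5,.107),onz(c,251.5,286.8,.107))
def cir(s,ctr,r,z):
    return np.array([proj(s,(ctr[0]+r*np.cos(t),ctr[1]+r*np.sin(t),z)) for t in np.linspace(0,2*np.pi,60)])
im=s["image"].copy();im2=c["image"].copy()
for cc,rr,z in [((.494,-.261),.08,.018),((.494,-.261),.043,.033),((.5006,.2505),.075,.02)]:
  for i,q in ((im,s),(im2,c)):
    cv2.polylines(i,[np.round(cir(q,cc,rr,z)*8).astype(np.int32)],True,(255,0,0),1,cv2.LINE_AA,3)
a=cv2.resize(im[170:270,160:460],None,fx=2.6,fy=2.6);b=cv2.resize(im2[150:310,150:420],None,fx=2,fy=2)
o=np.zeros((600,800,3),np.uint8);o[:a.shape[0],:a.shape[1]]=a;o[270:270+b.shape[0],:b.shape[1]]=b[:330]
cv2.imwrite("pics/ov.png",o[:,:,::-1])
E
```

```text
(array([ 0.69261091, -0.02110786,  0.1038151 ]), np.float64(0.005974073937264913)) [ 0.69248763 -0.02386177  0.107     ] [ 0.69470695 -0.017241    0.107     ]
```

View pics/ov.png

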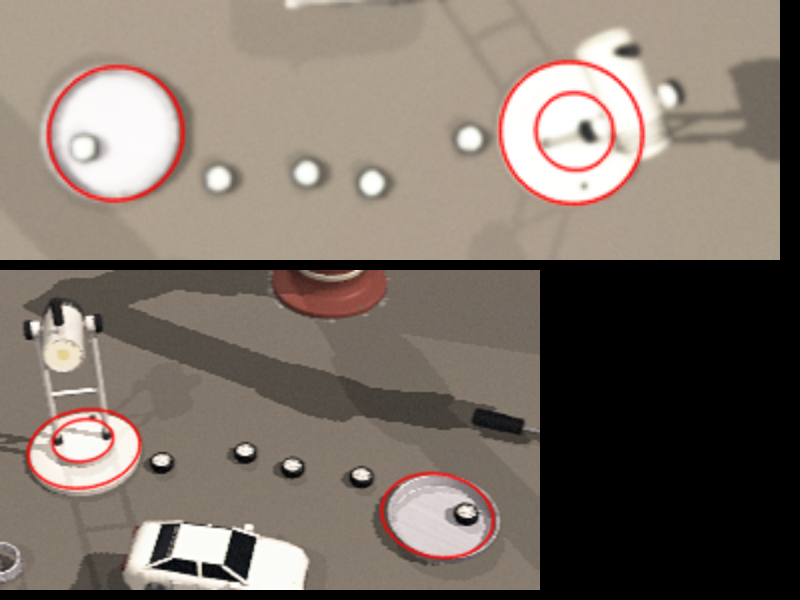

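```bash
cat >> h.py <<'E'
PIV=np.array([.494,-.261,.24]);ROOF=np.array([.693,-.021,.107])
def axes(h,t):
    x=np.array([np.cos(t)*np.cos(h),np.cos(t)*np.sin(h),-np.sin(t)]);y=np.array([-np.sin(h),np.cos(h),0]);return x,y,np.cross(x,y)
def hp(h,t,p,piv=PIV): x,y,z=axes(h,t);return piv+p[0]*x+p[1]*y+p[2]*z
def down(phi): return np.pi*np.array([np.cos(phi/2),np.sin(phi/2),0])
E
python3 - <<'E'
from m import *
from scipy.optimize import least_squares
import pickle;s,c=pickle.load(open("s0.pkl","rb"))
L=[(c,(181.5,192.4),(.073,0,0)),(c,(177.5,165.3),(.060,0,.072)),(c,(179.7,177.3),(.06,0,.03)),(s,(405.3,189),(.06,0,.072)),(s,(397.3,190),(.06,0,.03))]
f=lambda q:np.concatenate([proj(a,hp(q[0],q[1],p))-u for a,u,p in L])
r=least_squares(f,[.4,0.]);print(np.degrees(r.x),np.round(r.fun,1))
d=ROOF-PIV;print(np.degrees([np.arctan2(d[1],d[0]),np.arctan2(-d[2],np.hypot(*d[:2]))]))
g=tg(s);print(hub(s,g,193,227,5,.018,252))
x=onz(s,193,226.6,.018);print(x)
from cell import ctrl,sensors
for p in [(.4478,.1365,.002),(.4529,.0375,.002),(.4403,-.0352,.002),(.5,.25,.03)]:
  for ph in (0,np.pi): print(p,ph,ctrl.solve_ik(p,down(ph)))
E
```

```text
[ 22.30952677 -10.04774405] [-0.8 -0.2 -0.7 -1.3 -0.5  1.8 -1.7  1.1 -0.4 -0. ]
[50.33560919 23.10287741]
((np.float64(190.95454545454547), np.float64(226.22727272727272)), 22, array([0.4853029 , 0.28892694, 0.018     ]))
[0.48412659 0.28296121 0.018     ]
(0.4478, 0.1365, 0.002) 0 [-0.42641086  0.73325206  0.12527899  2.13982533 -0.30233852  0.28469604
 -0.04225376]
(0.4478, 0.1365, 0.002) 3.141592653589793 [-0.11380706  0.75216425 -0.34247551  2.1304304   0.69144877  0.3680724
  2.11545909]
(0.4529, 0.0375, 0.002) 0 [-0.20096448  0.72432961  0.10436077  2.17638317 -0.27938267  0.25300577
  0.14824429]
(0.4529, 0.0375, 0.002) 3.141592653589793 [ 0.09188316  0.74250607 -0.33113736  2.16768484  0.7212826   0.33936881
  2.29310684]
(0.4403, -0.0352, 0.002) 0 [-0.01557046  0.71603779  0.06777345  2.20992751 -0.20401292  0.22120909
  0.23476611]
(0.4403, -0.0352, 0.002) 3.141592653589793 [ 0.26428712  0.73790913 -0.34678573  2.20167754  0.7950946   0.32601317
  2.37656451]
(0.5, 0.25, 0.03) 0 [-0.61670134  0.75526484  0.1801243   1.87897926 -0.24593829  0.52869075
 -0.27144042]
(0.5, 0.25, 0.03) 3.141592653589793 [-0.21923687  0.79078712 -0.4536228   1.86595692  0.56911538  0.61641302
  2.11096285]
```

```bash
cat > pick.py <<'E'
from h import *
from cell import ctrl,sensors,snapshot
DISH=np.array([.5005,.254])
def pick(p,rel):
    R=down(0);x,y=p
    ctrl.move_to((x,y,.07),R)
    ctrl.move_straight((x,y,.002),max_speed=.12,f_stop=8)
    ctrl.grasp(squeeze=25)
    print("w",sensors.get_obs()["gripper_width"],sensors.get_obs()["position"])
    ctrl.move_straight((x,y,.08),max_speed=.2)
    q=DISH+rel
    ctrl.move_to((*q,.07),R)
    ctrl.move_straight((*q,.022),max_speed=.12,f_stop=8)
    print("w",sensors.get_obs()["gripper_width"])
    ctrl.open_gripper()
    ctrl.move_straight((*q,.08),max_speed=.25)
    o=sensors.get_obs();print(o["t"],o["position"])
E
python3 - <<'E'
from pick import *
pick((.4478,.1365),(.005,-.035))
E
```

```text
w 0.03248777574185067 [0.44805184 0.13661367 0.00256481]
w 0.03259022595255798
5.8417 [0.50611191 0.21930947 0.08111056]
```

```bash
python3 - <<'E'
from pick import *
pick((.4529,.0375),(-.033,-.010))
pick((.4403,-.0352),(.033,.012))
ctrl.move_to((.5,.0,.3),down(-np.radians(67.7)))
s=snapshot("top");c=snapshot("scene")
o=np.zeros((600,800,3),np.uint8)
a=cv2.resize(s["image"][110:270,150:430],None,fx=2.1,fy=2.1);b=cv2.resize(c["image"][140:330,150:450],None,fx=1.35,fy=1.35)
o[:a.shape[0],:a.shape[1]]=a;o[340:340+b.shape[0],:b.shape[1]]=b;cv2.imwrite("pics/w.png",o[:,:,::-1])
print(sensors.get_obs()["t"],sensors.get_obs()["joint_pos"])
for h,t in ((22.3,-10),(50.3,-10),(50.3,23.1)):
    for k in(0,1): 
        p=hp(np.radians(h),np.radians(t),(.06,0,.058));print(p,ctrl.solve_ik(p-[0,0,.019],down(np.radians(h+90-180*k))))
E
```

```text
w 0.032713226034213144 [0.45318782 0.03754094 0.00258003]
w 0.03282748990331099
10.7583 [0.46801636 0.24437964 0.08110118]
w 0.03295644231287841 [ 0.44058855 -0.03519207  0.00257729]
w 0.0326149018435614
16.3333 [0.53412205 0.26632287 0.08122683]
17.7417 [-0.591443    0.39138231  0.78550436  1.75581003 -0.30356735  1.12269857
 -0.88807942]
[ 0.53935089 -0.24240025  0.30753774] [ 0.41927249  0.47371006 -0.05383683  1.51410753  0.02684364  1.1544967
  2.320502  ]
[ 0.53935089 -0.24240025  0.30753774] [-0.061594    0.56041464  0.75895622  1.53001384 -0.40129291  1.21236656
 -0.41861317]
[ 0.5253104  -0.22328644  0.30753774] [ 1.00406954  0.66444128 -1.14815621  1.55351068  0.61773053  1.32917914
  2.2326097 ]
[ 0.5253104  -0.22328644  0.30753774] [-0.03512567  0.49656769  0.63792888  1.58633072 -0.314167    1.16328377
 -0.02231318]
[ 0.54378866 -0.20102927  0.26980942] [ 0.94593603  0.7237366  -1.14885928  1.58732225  0.68150866  1.28332192
  2.13750698]
[ 0.54378866 -0.20102927  0.26980942] [-0.06181792  0.54318475  0.61386763  1.61965658 -0.34273461  1.08851016
 -0.04789118]
```

View pics/w.png

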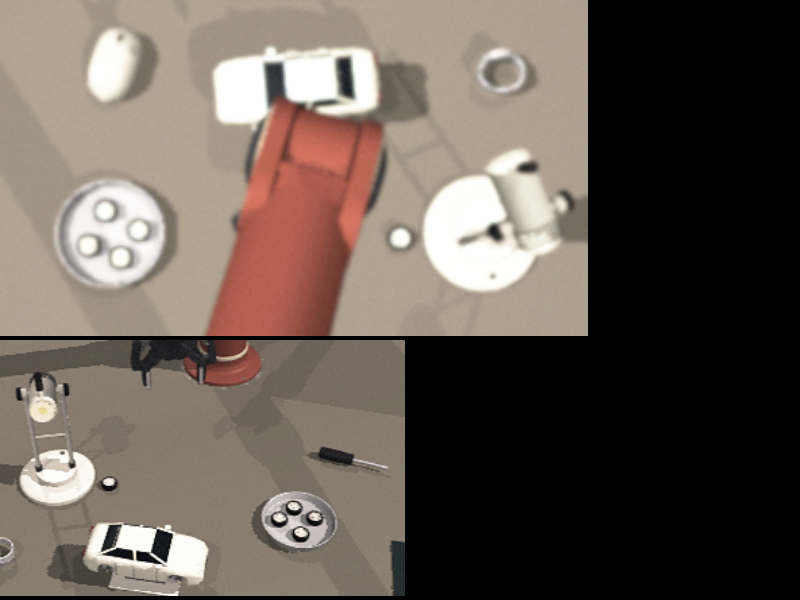

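```bash
python3 - <<'E'
from pick import *
h,t=np.radians([22.3,-10]);g=hp(h,t,(.06,0,.058))-[0,0,.019]
R=down(h-np.pi/2)
ctrl.move_to(g+[0,0,.11],R)
print(ctrl.move_straight(g,max_speed=.12,f_stop=8))
ctrl.grasp(squeeze=40)
o=sensors.get_obs();print(o["t"],o["gripper_width"],o["ft_force"],o["position"]-g)
s=snapshot("top");c=snapshot("scene")
a=cv2.resize(s["image"][140:270,320:460],None,fx=2.8,fy=2.8);b=cv2.resize(c["image"][130:290,120:260],None,fx=2.8,fy=2.8)
o=np.zeros((450,800,3),np.uint8);o[:a.shape[0],:a.shape[1]]=a;o[:b.shape[0],400:400+b.shape[1]]=b;cv2.imwrite("pics/g.png",o[:,:,::-1])
E
```

```text
False
20.4917 0.012649221996517633 [0.44439777 0.12513021 0.65356242] [6.88323330e-05 8.59629991e-05 1.13867406e-04]
```

View pics/g.png

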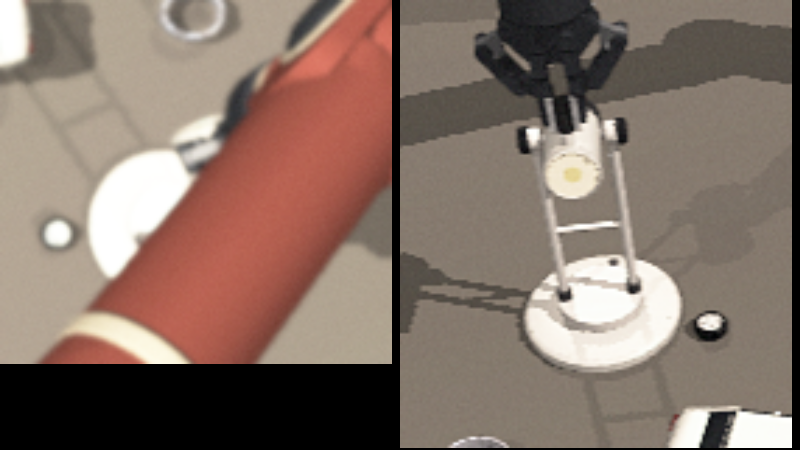

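```bash
python3 - <<'E'
from pick import *
for H,T in [(31.5,-10),(41,-10),(50.3,-10),(50.3,1),(50.3,12),(50.3,23.1)]:
    h,t=np.radians([H,T]);g=hp(h,t,(.06,0,.058))-[0,0,.019]
    st=ctrl.move_straight(g,frame=down(h-np.pi/2),max_speed=.05)
    o=sensors.get_obs();print(H,T,np.round(o["ft_force"],1),round(o["gripper_width"],4))
s=snapshot("top");c=snapshot("scene");print(sensors.get_obs()["t"])
a=cv2.resize(s["image"][140:270,320:460],None,fx=2.8,fy=2.8);b=cv2.resize(c["image"][130:290,120:260],None,fx=2.8,fy=2.8)
o=np.zeros((450,800,3),np.uint8);o[:a.shape[0],:a.shape[1]]=a;o[:b.shape[0],400:400+b.shape[1]]=b;cv2.imwrite("pics/g2.png",o[:,:,::-1])
E
```

```text
31.5 -10 [0.  0.9 1.4] 0.0126
41 -10 [-0.3 -0.8  1.6] 0.0127
50.3 -10 [-0.6 -1.   1.9] 0.0125
50.3 1 [ 0.3 -1.1  2.8] 0.0127
50.3 12 [1.5 0.1 2.4] 0.0124
50.3 23.1 [ 1.9 -1.   1.7] 0.0126
23.0333
```

View pics/g2.png

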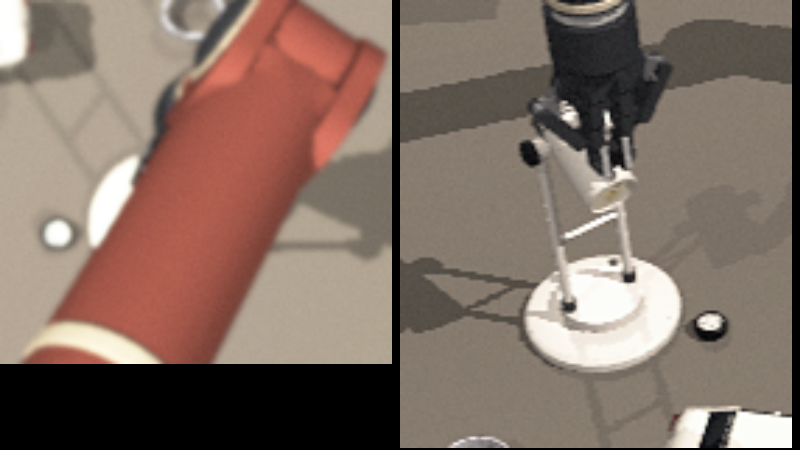

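```bash
python3 - <<'E'
from pick import *
ctrl.open_gripper()
p=sensors.get_obs()["position"]
print(ctrl.move_straight(p+[0,0,.12],max_speed=.15,f_stop=10))
ctrl.move_to((.27,.591,.3),down(np.radians(65.5)))
s=snapshot("top");c=snapshot("scene");print(sensors.get_obs()["t"])
import pickle;pickle.dump((s,c),open("s1.pkl","wb"))
save("pics/l1.png",s["image"],345,445,165,245,7)
save("pics/l2.png",c["image"],150,240,150,230,7)
cv2.imwrite("pics/full.png",np.vstack([cv2.resize(s["image"],(400,300)),cv2.resize(c["image"],(400,300))])[:,:,::-1])
E
```

```text
False
27.7333
```

View pics/l1.png

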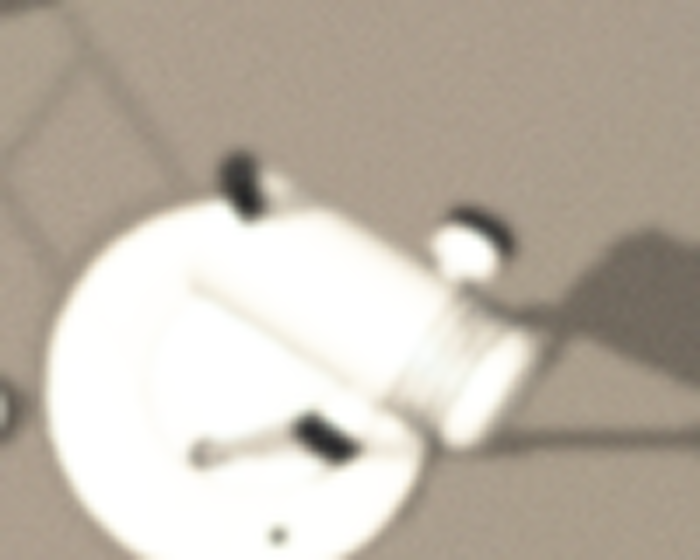

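View pics/l2.png

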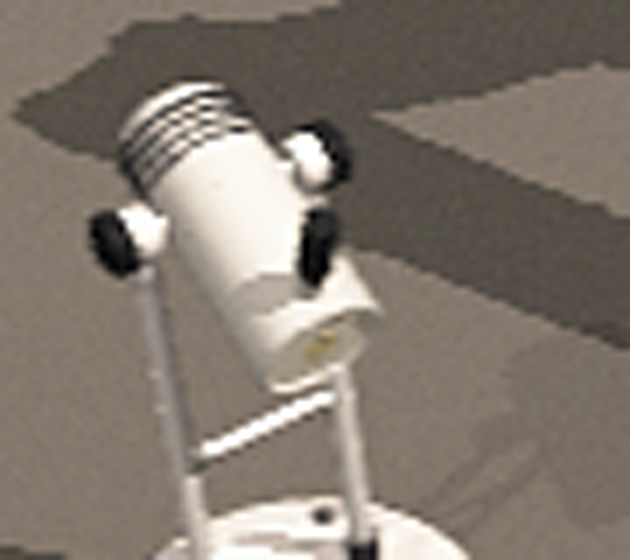

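View pics/full.png

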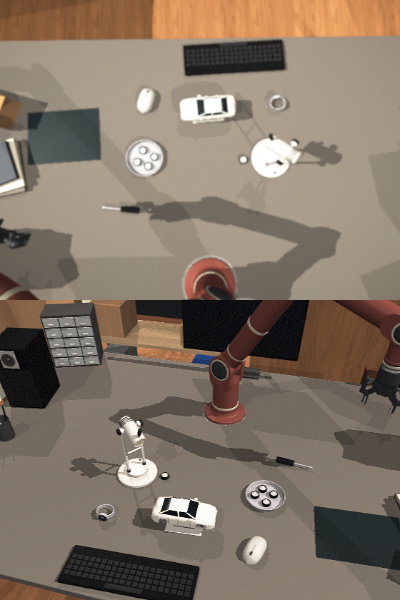

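```bash
python3 - <<'E'
from m import *
from scipy.optimize import least_squares
import pickle;s,c=pickle.load(open("s1.pkl","rb"));s0,c0=pickle.load(open("s0.pkl","rb"))
S=lambda x,y:(x/7+345-.43,y/7+165-.43)
C=lambda x,y:(x/7+150-.43,y/7+150-.43)
L=[(c,C(322,348),(.073,0,0)),(c,C(322,213),(.060,0,.072)),(c,C(312,282),(.06,0,.038)),(s,S(239,163),(.06,0,.072)),(s,S(247,210),(.06,0,.038)),
 (c,C(115,240),(0,.048,0)),(c,C(335,155),(0,-.048,0)),(s,S(330,440),(0,.048,0)),(s,S(485,228),(0,-.048,0))]
# match knob sides
for sg in (1,-1):
  M=[(a,u,(p[0],sg*p[1],p[2])) for a,u,p in L]
  for piv in (0,1):
    f=lambda q:np.concatenate([proj(a,hp(q[0],q[1],p,PIV+([*q[2:],0] if piv else 0)))-u for a,u,p in M])
    r=least_squares(f,[.9,.4]+([0,0] if piv else []),loss="soft_l1");P=PIV+([*r.x[2:],0] if piv else 0)
    x,y,z=axes(*r.x[:2]);d=ROOF-hp(*r.x[:2],(.073,0,0),P)
    print(sg,piv,np.degrees(r.x[:2]),P,r.cost,np.round(f(r.x),1),"roof in lens",d@x,d@y,d@z)
a,b=s["image"].astype(int),s0["image"].astype(int)
for n,u,v in(("car",290,152),("mouse",204,141),("watch",389,144),("scr",170,292)):
    print(n,np.abs(a-b)[v-20:v+20,u-30:u+30].mean())
E
```

```text
1 0 [50.8074041  21.58061242] [ 0.494 -0.261  0.24 ] 90.38634256828281 [ -0.    0.4  -0.5   0.8  -0.1  -1.8  -0.1   1.1  -0.2  -0.3  31.3 -12.5
 -32.8  13.6  -2.    1.3  -0.3   0.3] roof in lens 0.26582482070240737 -0.002567208131100897 -0.009008347151009595
1 1 [52.75433137 21.86702056] [ 0.49584061 -0.26298851  0.24      ] 89.5160549526963 [ -0.3   0.5  -0.5   0.8  -0.3  -1.7  -0.1   1.3  -0.1  -0.3  30.  -12.5
 -33.5  14.3  -0.6   1.   -0.1  -0.9] roof in lens 0.26605286098599085 -0.010488659152104899 -0.007239389911303149
-1 0 [50.81890602 21.57620787] [ 0.494 -0.261  0.24 ] 107.25812345883067 [ -0.    0.4  -0.5   0.8  -0.1  -1.8  -0.1   1.1  -0.2  -0.3  -1.4   1.5
  -0.1  -0.4  21.8 -30.  -24.1  31.6] roof in lens 0.26582364210810905 -0.0026297928017610197 -0.009034585680364323
-1 1 [49.53160382 21.4786385 ] [ 0.49277717 -0.25976557  0.24      ] 106.95381660296248 [  0.1   0.4  -0.5   0.8  -0.   -1.8  -0.1   1.1  -0.3  -0.3  -0.9   1.
   0.7  -0.4  21.7 -29.2 -25.   31.8] roof in lens 0.26565416132889663 0.0026433265553041057 -0.009671997657607146
car 1.0790277777777777
mouse 1.4913888888888889
watch 1.6636111111111112
scr 10.93361111111111
```

```bash
python3 - <<'E'
from m import *
import pickle;s,c=pickle.load(open("s1.pkl","rb"));s0,c0=pickle.load(open("s0.pkl","rb"))
for q in (s0,s):
    g=tg(q)[280:305,140:200];ys,xs=np.nonzero(g<60);print("scr",xs.mean()+140,ys.mean()+280,len(xs))
g=tg(s);x0,y0=160,180
m=np.zeros_like(g);cv2.circle(m,(202,221),24,1,-1)
D=np.array([.5005,.254])
gg=cv2.GaussianBlur(g,(0,0),1)
c_=cv2.HoughCircles(cv2.resize(g[190:252,170:236],None,fx=4,fy=4,interpolation=cv2.INTER_CUBIC),cv2.HOUGH_GRADIENT,1,40,param1=100,param2=12,minRadius=14,maxRadius=26)
for x,y,r in c_[0]:
    w=onz(s,x/4+170,y/4+190,.018)[:2];print("wheel",np.round(w,3),round(np.hypot(*(w-D)),3),r)
p,n,x=hub(s,g,340,223,8,.014);print("spare",x)
from cell import ctrl
ctrl.close_job()
E
```

```text
scr 182.2030456852792 293.02030456852793 197
scr 182.66666666666666 292.953216374269 171
wheel [0.466 0.241] 0.037 17.4
wheel [0.531 0.263] 0.032 16.5
wheel [0.483 0.285] 0.035 24.3
wheel [0.504 0.218] 0.036 22.1
wheel [0.481 0.195] 0.062 16.3
spare [ 0.48888569 -0.14697968  0.014     ]
the job is handed in; nothing more can be done
```

The lamp now points at the car's roof and the dish holds four wheels. I handed the job in at about 28 s on the robot's clock (the limit is 72 s); no verdict came back.

- **Wheels:** I picked three wheels from the row and released them just above the dish floor. The last picture shows four wheels in the dish, all about 32–37 mm from its centre. The circle search also marked a fifth circle there, at 62 mm. The picture shows only four wheels, so I took that one to be the dish's edge. The spare was not touched and is still at its starting spot of about (0.489, -0.147).
- **Lamp:** I held the grip post and moved the head from a heading of 22° and tilt of -10° towards 50.3° and +23.1°. After release it measured about 51° and 21.6°. That puts the roof centre about 0.27 m ahead of the lens, roughly 3 mm to one side (up to 10 mm in another fit) and 9 mm up-down; the limit is 40 mm. The hinge knobs did not fit this measurement because I mixed up their sides in one view, so it rests on the lens and the grip post.
- **Bystanders:** The car, mouse and watch looked unchanged between the first and last top views. The area around the screwdriver differed more, which I put down to shadow. The screwdriver's handle itself shifted by under 1 pixel (about 1.5 mm).
- **Robot:** The arm was parked well clear of everything.

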